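# Unlatch and open the yellow hardware case on the plaque bench

### The arm

A 7-joint arm with a two-finger parallel gripper is mounted at the origin on the work surface. World frame = base frame: x ahead of the robot, y to its left, z up, the work surface at z = 0. Lengths are in m, angles in rad, forces in N, time in s.
With the tool pointing down it reaches from about 0.4 to 0.875 m from the base axis. Payload 19.3 kg.
Tool frame: the origin (TCP) lies midway between the tips of the shut fingers; the grasp point (between the pads) lies bot.tcp_to_grasp behind it (bot.tcp_to_grasp is the distance from the TCP to the grasp point, in m); z points along the fingers, y is the line along which they close (so a half turn about z gives the same grasp; the last joint's range is limited). The gripper opens to 85 mm and grips with 20 to 120 N. Pads are 22 mm wide; open, the fingers measure 114 mm over their backs; the gripper's body (76 mm by 85 mm) begins 54 mm behind the grasp point. The pads swing forward as they close: fully open they stand 13 mm farther back than shut.
Start: joints at [-1.332, 0.521, -0.036, 1.599, 0.021, 1.021, -0.113], TCP at [0.19, 0.595, 0.231] pointing down, gripper open.
Joint ranges: [-2.91, 2.91], [-0.3, 2.13], [-1.5, 1.42], [0.17, 2.43], [-1.26, 4.41], [0.16, 1.93], [-2.52, 2.52]. Speed limits (rad/s): [1.89, 1.89, 2.39, 2.39, 3.01, 3.01, 3.01].

### API

Orientations are given as [roll, pitch, yaw] about the fixed x, y, z axes, in that order (R = Rz(yaw) Ry(pitch) Rx(roll)).
In Python, from workcell import observe, imaging, bot gives the robot as it stands.
- The arm moves only by the tool send_rows, never from a script. Its argument "plan" is text: rows parted by semicolons, each of 7 numbers parted by spaces: the shift along the tool's x, y, z in m, then the turn, a rotation vector about the tool's x, y, z in degrees, then the finger opening in m, from 0 to 0.0854. In form: dx dy dz rx ry rz claw; .... A call has 1 to 10 rows; each row is the pose to reach, as a shift and turn from the pose commanded when the call began, along the tool's axes at that moment; what a row does not reach only later rows make up. A row lasts 1/12 s, in which the tool goes at most 41.7 mm and 7.16 degrees, less where a joint would pass 70% of its speed; a pose out of reach is approached as far as the arm can. A call with a gripper value outside its range is refused whole. The fingers move at their own pace and stop on an object; "grip_force" is the grip in N (left out, the last holds). Time passes only in rows, so rows that repeat a pose let the fingers close. It gives the time, the measured TCP pose, the force, the opening and the grip force at its end, in the units of the state.
- observe(): the state, without advancing time (a new reading comes with each control period).
- imaging.grab_frame(name): name is "scene" or "top"; returns a dict with "color" (420x560x3 uint8, red, green, blue), "fx", "fy", "cx", "cy" (pixels), "eye" and "orientation" of the camera in the world. Camera axes: x right, y down, z forward; pixel columns grow to the right and rows downward; lengths in m; the calibration is good to about 2 mm. A picture is of the moment at which its call begins. There is no depth.
- bot.job_done(): hands the job in; it is judged then, once.
The state is a dict: "clock": time; "qpos": joint angles; "qd": joint speeds; "joint_efforts": joint torques, N m; "position": TCP position; "tool_rot": TCP orientation; "force": force on the tool from outside, world axes, zero at the start; "moment": the same for the moment, N m; "grip_width": finger opening in m; "finger_force": force on a finger pad.
Only numpy, scipy, OpenCV 4.12 (cv2) and the standard library are available. Lean on these libraries where they do the work, as an engineer would, in place of code of your own. Each camera call takes 0.05 s, during which the arm holds its last target. There are 200 camera calls.

### The job

Open the hardware case with the yellow lid: swing its red latch lever all the way round until it is off the lid, leave it there, then raise the lid by its black handle until it stands about upright by itself, and let go. Do not touch the blue case.

Things in the scene. Friction and masses are not known exactly. Their poses are not given: they have to be found in the camera images.
- kit: Case to open, fixed: black box, yellow lid, 140 (x) by 260 (y) by 70 mm high. Origin: centre of its underside, on the bench. x points from the latch side (near the robot) to the lid hinge, y left, z up. In this frame (mm): latch pivot, vertical, at x -92, y 55; lid hinge a line along y at x 70, z 70.5. Lid 8 mm thick, top at z 78.5 when shut.
- kit_latch (a joint): Angle of the red latch lever about its vertical pivot, rad. At 0 it points along the case's +x across the lid's near edge and holds the lid shut; it grows as it swings anticlockwise seen from above, towards +y, to a stop at 1.75. From 1.35 on it is off the lid. Starts at 0 to 0.25. Light friction (1 N at the stud); stays where left.
- kit_stud (a point): Middle of the upright round red stud on the lever, to pinch or push: 13 mm in diameter, axis 55 mm from the latch pivot. This point is at z 103.5 mm, the stud's top at 118.5. The lever is a flat bar 12 mm wide, z 81.5 to 88.5 mm, ending 65 mm from the pivot. Axes turn with the lever: x points from the pivot to the stud.
- kit_lid (a joint): Opening angle of the yellow lid, rad: 0 shut, 1.57 upright, stop at 1.9. It swings up and away from the latch side, so the handle ends on the far side. Stiff hinge, 3 to 5 N at the handle: the lid stays where it is left.
- kit_handle (a point): Middle of the lid's black handle bar: 10 mm in diameter, 70 mm long along the case's y, its axis 32 mm off the lid's top face, on a post at each end. Shut, this point is at (-40, -60, 110.5) mm in the case's frame: 110 mm from the hinge line towards the latch side and 40 mm above it. Axes turn with the lid.
- spare: A second case, the same in every way but with a blue lid, same frame; fixed to the bench. Not to be touched.

How it is judged:
On the way, in this order (a step that is already met when the one before it is completed fails the run):
1. the yellow case's latch lever is swung off the lid while the lid is still shut (value of joint kit_latch above 1.35 rad and value of joint kit_lid below 0.1 rad), for 0.2 s.
2. the yellow lid is raised to about upright (value of joint kit_lid above 1.15 rad), for 0.2 s.
At the end, for the whole second after the job is handed in: The yellow case's latch lever stands at least 1.35 rad (77 degrees) round, off the lid, and its lid stands open at least 1.15 rad (66 degrees), at rest and released (value of joint kit_latch above 1.35 rad and value of joint kit_lid above 1.15 rad and velocity of joint kit_lid between -0.05 and 0.05 rad/s); the robot touches nothing.
It fails at once if the blue case is touched with more than 2 N (contact force between any of the arm, the fingers and spare above 2 N).
It also fails if it takes over 48 s, if anything falls off the work surface, if the arm or the gripper's body presses on something with over 40 N, if the wrist force passes 120 N, or if a joint passes its speed limit or range.

## Working session

There is one attempt and no reset: what is moved stays moved. The work goes in short steps, Python scripts to look and compute and a tool call to move; the robot and the scene stay as the last step left them, time stands still between calls to the robot, and variables do not carry over. Pictures are saved under pics/ and viewed, at most 10 in all, crops included, and the job is handed in when it is done.

Besides the shell and the picture viewer there is one more tool, called after ">>>" as a command line: name --argument value ..., lists and objects as JSON in quotes. send_rows: Moves the arm, as the interface text tells. Its arguments: {"type":"object","properties":{"plan":{"type":"string"},"grip_force":{"type":"number"}},"required":["plan"]}

```bash
mkdir -p pics; python3 - <<'E'
from workcell import observe, imaging, bot
import cv2
s=observe(); print(s, bot.tcp_to_grasp)
for n in("scene","top"):
    f=imaging.grab_frame(n); cv2.imwrite(f"pics/{n}0.png",f["color"][:,:,::-1])
    print(n,{k:v for k,v in f.items() if k!="color"})
E
```

```text
{'clock': 0.0, 'qpos': array([-1.33217878,  0.52199534, -0.03632524,  1.59999258,  0.02119142,
        1.02109858, -0.11280248]), 'qd': array([ 0.00013355,  0.00024192, -0.00126773,  0.00069951, -0.00041494,
        0.00081293, -0.00018969]), 'joint_efforts': array([-1.45026865e-03, -9.27120996e+01,  1.97910190e+00, -3.69955659e+01,
        1.77356147e-02,  8.07103846e-03,  6.23638766e-05]), 'position': array([0.18989092, 0.59510796, 0.23074291]), 'tool_rot': array([-3.14048586e+00,  7.27894580e-05,  2.83275606e+00]), 'force': array([-1.1211927 ,  0.1658317 ,  0.34321399]), 'moment': array([-0.01528812, -0.0131878 ,  0.03776207]), 'finger_force': 0.0, 'grip_width': 0.08562661815801775} 0.0187
scene {'fx': 497.6270817310073, 'fy': 497.6270817310073, 'cx': 283.8257468482098, 'cy': 212.55869693064614, 'eye': array([1.05990031, 0.30955194, 0.90250691]), 'orientation': array([-2.49267067,  0.0116599 ,  2.1077996 ])}
top {'fx': 429.63893135487166, 'fy': 429.63893135487166, 'cx': 284.51966689671997, 'cy': 200.84678091885374, 'eye': array([ 0.42718365, -0.0024534 ,  0.77539724]), 'orientation': array([-2.99747191, -0.04202973, -1.54771676])}
```

```bash
ls .
```

```text
pics
```

View pics/scene0.png

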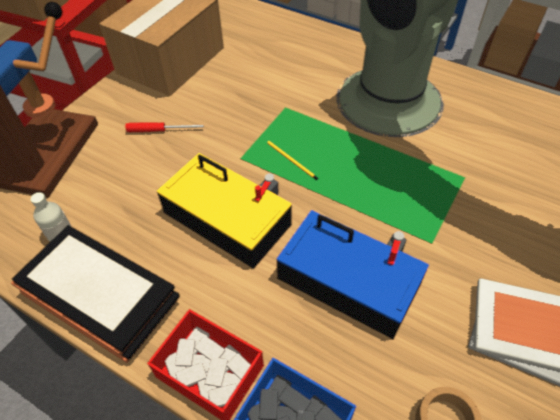

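View pics/top0.png

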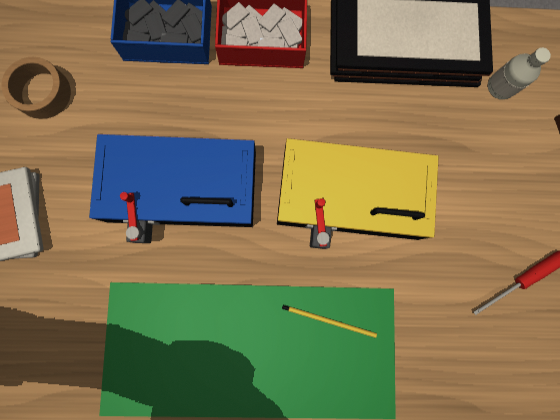

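The top view shows the yellow case at the right (lid corners near (287,140), (438,156), (433,237), (279,224)), with the blue case to its left. I'll enlarge the yellow case.

```bash
python3 - <<'E'
import cv2
a=cv2.imread("pics/top0.png")[130:255,265:450]; cv2.imwrite("pics/c1.png",cv2.resize(a,None,fx=4,fy=4,interpolation=cv2.INTER_CUBIC))
a=cv2.imread("pics/scene0.png")[140:270,145:305]; cv2.imwrite("pics/c2.png",cv2.resize(a,None,fx=4,fy=4,interpolation=cv2.INTER_CUBIC))
E
```

```text
(no output)
```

View pics/c1.png

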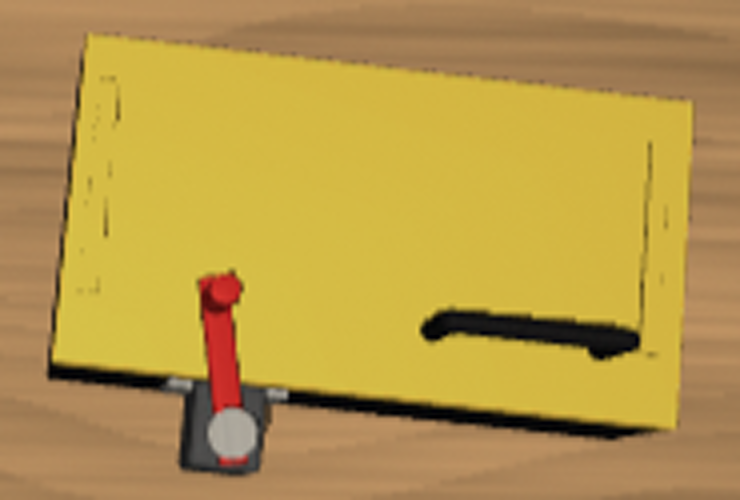

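View pics/c2.png

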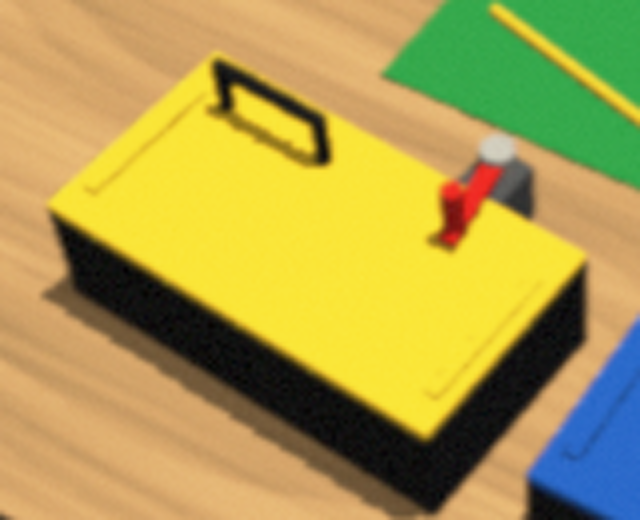

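c1 shows lid corners at (88,35), (692,101), (677,430), (52,361), with the stud top at (225,290). c2 shows the same corners at (428,438), (50,207), (218,52), (586,258), with the stud top at (453,188). Next I fit the pose.

```bash
cat > h.py <<'E'
import numpy as np
from scipy.spatial.transform import Rotation as R
from scipy.optimize import least_squares
CAM={"scene":(497.627,283.826,212.559,[1.05990031,0.30955194,0.90250691],[-2.49267067,0.0116599,2.1077996]),
"top":(429.639,284.520,200.847,[0.42718365,-0.0024534,0.77539724],[-2.99747191,-0.04202973,-1.54771676])}
def proj(n,P):
    f,cx,cy,e,o=CAM[n]; c=R.from_euler("xyz",o).inv().apply(np.atleast_2d(P)-e)
    return np.c_[f*c[:,0]/c[:,2]+cx,f*c[:,1]/c[:,2]+cy]
def toW(p,P): return R.from_euler("z",p[2]).apply(np.atleast_2d(P))+[p[0],p[1],0]
def stud(a,z): return [-.092+.055*np.cos(a),.055+.055*np.sin(a),z]
E
cat > fit.py <<'E'
from h import *
obs={"top":(np.array([[88,35],[692,101],[677,430],[52,361],[536,327],[225,290]])+.5)/4-.5+[265,130],
"scene":(np.array([[428,438],[50,207],[218,52],[586,258],[270,92],[453,188]])+.5)/4-.5+[145,140]}
def model(p): return toW(p,[[.07,.13,.0785],[.07,-.13,.0785],[-.07,-.13,.0785],[-.07,.13,.0785],[-.04,-.06,.1135],stud(p[3],.1185)])
def res(p): return np.concatenate([(proj(n,model(p))-obs[n]).ravel() for n in obs])
s=least_squares(res,[.45,-.13,-.1,.1],loss="soft_l1",x_scale=[.1,.1,.1,.1]); p=s.x
print(p); print(res(p).reshape(2,6,2).round(1))
print("stud",toW(p,stud(p[3],.1035)),"handle",toW(p,[-.04,-.06,.1105]),"pivot",toW(p,[-.092,.055,.1]))
E
python3 fit.py
```

```text
[ 0.55632462 -0.15204228 -0.08004092  0.1905729 ]
[[[-1.4 -0.9]
  [ 0.2 -0.3]
  [-0.3 -0.1]
  [-1.3  0.3]
  [ 0.6  0.5]
  [-0.3 -0.5]]

 [[-0.2 -0.6]
  [-1.1 -0.8]
  [-0.2 -0.6]
  [ 0.8 -1.3]
  [-0.3 -0.3]
  [-0.5  0.1]]]
stud [[ 0.52368109 -0.08379558  0.1035    ]] handle [[ 0.51165536 -0.20865197  0.1105    ]] pivot [[ 0.46901672 -0.08986247  0.1       ]]
```

```bash
cat >> h.py <<'E'
def rel(x,y,z,yaw,tilt=0):
    "row numbers from present pose to world TCP, tool down with yaw (deg), tilt about world case-y (deg)"
    from workcell import observe
    s=observe(); A=R.from_euler("xyz",s["tool_rot"]); T=R.from_euler("y",tilt,degrees=True)*R.from_euler("xyz",[180,0,yaw],degrees=True)
    print((A.inv().apply(np.array([x,y,z])-s["position"])).round(4),np.rad2deg((A.inv()*T).as_rotvec()).round(1))
E
python3 -c "
from h import *
rel(.45,.35,.25,110)
rel(.523,-.084,.22,45)"
```

```text
[-0.3223 -0.1545 -0.019 ] [-0.1  0.  52.3]
[-0.5238 -0.5457  0.0114] [-0.000e+00  1.000e-01  1.173e+02]
```

>>> send_rows --plan "-0.322 -0.154 -0.019 0 0 52.3 0.04;-0.322 -0.154 -0.019 0 0 52.3 0.04;-0.322 -0.154 -0.019 0 0 52.3 0.04;-0.322 -0.154 -0.019 0 0 52.3 0.04;-0.322 -0.154 -0.019 0 0 52.3 0.04;-0.322 -0.154 -0.019 0 0 52.3 0.04;-0.322 -0.154 -0.019 0 0 52.3 0.04;-0.322 -0.154 -0.019 0 0 52.3 0.04;-0.322 -0.154 -0.019 0 0 52.3 0.04;-0.322 -0.154 -0.019 0 0 52.3 0.04" --grip_force 40

```text
clock: 0.93
position: [0.4539, 0.3461, 0.2506]
tool_rot: [3.14, 0.002, 1.913]
force: [0.5, 0.2, -0.6]
grip_width: 0.0397
finger_force: 0.0
```

```bash
python3 -c "
from h import *
rel(.523,-.084,.22,45)"
```

```text
[-0.4283 -0.0792  0.0314] [ 0.1  0.1 64.6]
```

>>> send_rows --plan "-0.428 -0.079 0.031 0 0 64.6 0.04;-0.428 -0.079 0.031 0 0 64.6 0.04;-0.428 -0.079 0.031 0 0 64.6 0.04;-0.428 -0.079 0.031 0 0 64.6 0.04;-0.428 -0.079 0.031 0 0 64.6 0.04;-0.428 -0.079 0.031 0 0 64.6 0.04;-0.428 -0.079 0.031 0 0 64.6 0.04;-0.428 -0.079 0.031 0 0 64.6 0.04;-0.428 -0.079 0.031 0 0 64.6 0.04;-0.428 -0.079 0.031 0 0 64.6 0.04"

```text
clock: 1.77
position: [0.5187, -0.0604, 0.2205]
tool_rot: [-3.141, 0.0, 0.785]
force: [0.4, 2.0, 0.8]
grip_width: 0.0397
finger_force: 0.0
```

```bash
python3 -c "
from h import *
from workcell import observe
print(observe()['qpos'])
rel(.523,-.084,.15,45)
rel(.523,-.084,.097,45)"
```

```text
[-0.43930646  0.43028872  0.59449838  1.90313655 -0.30336266  0.89819171
 -0.48170262]
[-0.0136  0.0197  0.0705] [-0.  0. -0.]
[-0.0136  0.0197  0.1235] [-0.  0. -0.]
```

>>> send_rows --plan "-0.0136 0.0197 0.03 0 0 0 0.04;-0.0136 0.0197 0.065 0 0 0 0.04;-0.0136 0.0197 0.07 0 0 0 0.04;-0.0136 0.0197 0.07 0 0 0 0.04"

```text
clock: 2.1
position: [0.5222, -0.082, 0.1493]
tool_rot: [-3.139, 0.003, 0.792]
force: [0.3, -0.7, 0.5]
grip_width: 0.0401
finger_force: 0.0
```

```bash
python3 - <<'E'
from h import *
from workcell import observe, imaging
import cv2
a=imaging.grab_frame("scene")["color"][:,:,::-1][90:260,150:330];b=imaging.grab_frame("top")["color"][:,:,::-1][110:280,230:410]
rs=lambda i:cv2.resize(i,None,fx=2.2,fy=3.3*2/3,interpolation=cv2.INTER_CUBIC)
cv2.imwrite("pics/d1.png",np.hstack([rs(a),rs(b)]))
print(observe()["position"]); rel(.523,-.084,.097,45)
E
```

```text
[ 0.52376886 -0.08174905  0.15182787]
[-0.0022  0.001   0.0548] [ 0.  -0.   0.5]
```

View pics/d1.png

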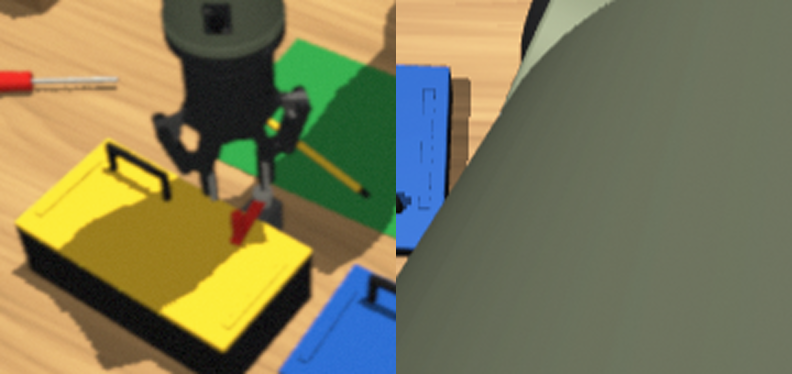

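The fingers straddle the stud (around (240,213) in the left crop), so I descend and pinch.

>>> send_rows --plan "-0.002 0.001 0.03 0 0 0 0.04;-0.002 0.001 0.054 0 0 0 0.04;-0.002 0.001 0.054 0 0 0 0.04;-0.002 0.001 0.054 0 0 0 0.005;-0.002 0.001 0.054 0 0 0 0.005;-0.002 0.001 0.054 0 0 0 0.005;-0.002 0.001 0.054 0 0 0 0.005;-0.002 0.001 0.054 0 0 0 0.005" --grip_force 25

```text
clock: 2.87
position: [0.524, -0.0845, 0.0984]
tool_rot: [3.139, -0.002, 0.793]
force: [0.7, 1.2, 11.2]
grip_width: 0.0117
finger_force: 25.4
```

```bash
python3 - <<'E'
from h import *
from workcell import observe
s=observe();print(s["position"],s["force"],s["grip_width"])
piv=np.array([.469,-.0899]); v=s["position"][:2]-piv; a0=np.arctan2(v[1],v[0]); print("lever",a0+.08,np.hypot(*v))
A=R.from_euler("xyz",s["tool_rot"])
for a in np.arange(.3,1.71,.1):
    w=np.r_[piv+.055*np.array([np.cos(a-.08),np.sin(a-.08)]),.097]
    print(round(a,2),A.inv().apply(w-s["position"]).round(4))
E
```

```text
[ 0.52401905 -0.08454242  0.09842982] [ 0.71816745  1.19654292 11.18731592] 0.011672516206169678
lever 0.17707072918727793 0.05527928415920551
0.3 [ 0.0038 -0.0056  0.0014]
0.4 [ 0.0065 -0.0104  0.0014]
0.5 [ 0.0088 -0.0154  0.0014]
0.6 [ 0.0105 -0.0206  0.0014]
0.7 [ 0.0117 -0.026   0.0014]
0.8 [ 0.0124 -0.0314  0.0014]
0.9 [ 0.0125 -0.0369  0.0014]
1.0 [ 0.0121 -0.0424  0.0014]
1.1 [ 0.0112 -0.0478  0.0014]
1.2 [ 0.0096 -0.0531  0.0013]
1.3 [ 0.0076 -0.0582  0.0013]
1.4 [ 0.0051 -0.0631  0.0013]
1.5 [ 0.0021 -0.0677  0.0013]
1.6 [-0.0013 -0.072   0.0013]
1.7 [-0.0052 -0.0759  0.0012]
```

>>> send_rows --plan "0.002 -0.003 -0.001 0 0 0 0.005;0.004 -0.006 -0.002 0 0 0 0.005;0.0065 -0.0104 -0.002 0 0 0 0.005;0.0088 -0.0154 -0.002 0 0 0 0.005;0.0105 -0.0206 -0.002 0 0 0 0.005;0.0117 -0.026 -0.002 0 0 0 0.005;0.0124 -0.0314 -0.002 0 0 0 0.005;0.0125 -0.0369 -0.002 0 0 0 0.005;0.0121 -0.0424 -0.002 0 0 0 0.005;0.0121 -0.0424 -0.002 0 0 0 0.005"

```text
clock: 3.7
position: [0.501, -0.0454, 0.0995]
tool_rot: [3.141, -0.001, 0.793]
force: [1.8, 2.6, 0.8]
grip_width: 0.0115
finger_force: 25.9
```

```bash
python3 - <<'E'
from h import *
from workcell import observe
s=observe();print(s["position"],s["force"],s["grip_width"])
piv=np.array([.469,-.0899]); v=s["position"][:2]-piv; a0=np.arctan2(v[1],v[0]); print("lever",a0+.08,np.hypot(*v))
A=R.from_euler("xyz",s["tool_rot"])
for a in np.arange(1.1,1.71,.1):
    w=np.r_[piv+.055*np.array([np.cos(a-.08),np.sin(a-.08)]),.099]
    print(round(a,2),A.inv().apply(w-s["position"]).round(4))
E
```

```text
[ 0.50103259 -0.04538259  0.09947757] [1.80203763 2.56844285 0.82386274] 0.01148893101938206
lever 1.0270684315455318 0.054844205870989975
1.1 [-0.0006 -0.004   0.0005]
1.2 [-0.0021 -0.0093  0.0005]
1.3 [-0.0041 -0.0144  0.0005]
1.4 [-0.0066 -0.0192  0.0005]
1.5 [-0.0096 -0.0239  0.0005]
1.6 [-0.0131 -0.0281  0.0005]
1.7 [-0.0169 -0.0321  0.0004]
```

Working cleanly; continue to about 1.62.

>>> send_rows --plan "-0.0006 -0.004 0 0 0 0 0.005;-0.0021 -0.0093 0 0 0 0 0.005;-0.0041 -0.0144 0 0 0 0 0.005;-0.0066 -0.0192 0 0 0 0 0.005;-0.0096 -0.0239 0 0 0 0 0.005;-0.0131 -0.0281 0 0 0 0 0.005;-0.0145 -0.0295 0 0 0 0 0.005;-0.0145 -0.0295 0 0 0 0 0.005;-0.0145 -0.0295 0 0 0 0 0.005;-0.0145 -0.0295 0 0 0 0 0.005"

```text
clock: 4.53
position: [0.4696, -0.0362, 0.0991]
tool_rot: [3.141, -0.0, 0.792]
force: [1.6, -2.5, 6.9]
grip_width: 0.0118
finger_force: 26.6
```

```bash
python3 - <<'E'
from h import *
from workcell import observe
s=observe();print(s["position"],s["force"],s["grip_width"])
piv=np.array([.469,-.0899]); v=s["position"][:2]-piv; a0=np.arctan2(v[1],v[0]); print("lever",a0+.08,np.hypot(*v))
E
```

```text
[ 0.46963668 -0.03617831  0.09906576] [ 1.58459725 -2.54863784  6.87096815] 0.011761075330578994
lever 1.6389454510845078 0.05372545859454737
```

>>> send_rows --plan "0 0 0 0 0 0 0.035;0 0 0 0 0 0 0.035;0 0 0 0 0 0 0.035;0 0 0 0 0 0 0.035;0 0 -0.02 0 0 0 0.035;0 0 -0.05 0 0 0 0.035;0 0 -0.08 0 0 0 0.035;0 0 -0.08 0 0 0 0.035"

```text
clock: 5.2
position: [0.4713, -0.0363, 0.1827]
tool_rot: [3.139, -0.004, 0.792]
force: [0.9, 0.3, 0.1]
grip_width: 0.035
finger_force: 0.0
```

```bash
python3 - <<'E'
from h import *
from workcell import observe
s=observe();print(s["position"],s["grip_width"],s["qpos"])
rel(.5117,-.2087,.16,90-4.6)
rel(.5117,-.2087,.16,-90-4.6)
E
```

```text
[ 0.47130395 -0.03628669  0.18266344] 0.03497604213894732 [-0.50991734  0.40747927  0.5984218   2.06503622 -0.33250115  0.75718464
 -0.48495285]
[-0.0944  0.1498  0.0227] [  0.2  -0.2 -40. ]
[-0.0944  0.1498  0.0227] [ -0.2  -0.3 140. ]
```

>>> send_rows --plan "-0.0944 0.1498 0 0 0 -40 0.04;-0.0944 0.1498 0 0 0 -40 0.04;-0.0944 0.1498 0 0 0 -40 0.04;-0.0944 0.1498 0 0 0 -40 0.04;-0.0944 0.1498 0 0 0 -40 0.04;-0.0944 0.1498 0.0227 0 0 -40 0.04;-0.0944 0.1498 0.0227 0 0 -40 0.04;-0.0944 0.1498 0.0227 0 0 -40 0.04"

```text
clock: 5.87
position: [0.5093, -0.208, 0.1554]
tool_rot: [-3.139, -0.001, 1.487]
force: [0.0, -0.4, 1.4]
grip_width: 0.0398
finger_force: 0.0
```

```bash
python3 - <<'E'
from h import *
from workcell import observe, imaging
import cv2
a=imaging.grab_frame("scene")["color"][:,:,::-1][60:280,130:330];b=imaging.grab_frame("top")["color"][:,:,::-1][60:280,230:430]
rs=lambda i:cv2.resize(i,None,fx=2,fy=2,interpolation=cv2.INTER_CUBIC)
cv2.imwrite("pics/d2.png",np.hstack([rs(a),rs(b)]))
print(observe()["position"]); rel(.5117,-.2087,.0945,85.4)
E
```

```text
[ 0.51020542 -0.20757357  0.15653579]
[-0.001   0.0016  0.062 ] [-0.  -0.  -0.1]
```

View pics/d2.png

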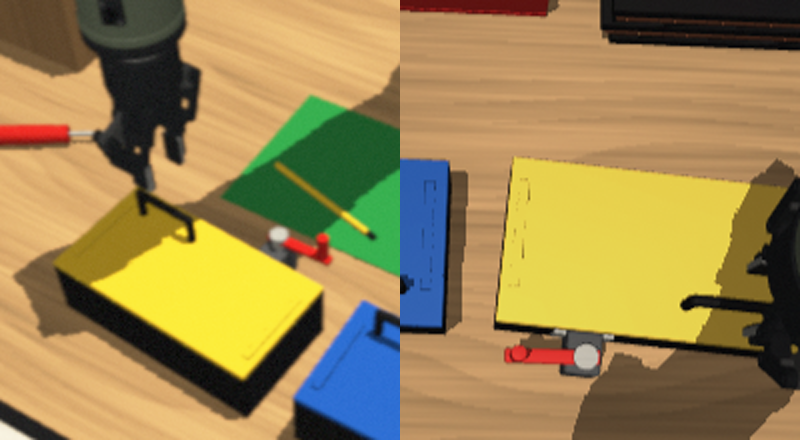

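The latch lever now points left, off the lid. I check that the projected tips agree with the picture before descending.

```bash
python3 - <<'E'
from h import *
p=np.array([.5102,-.2076,.160]);d=np.array([.997,-.08,0])*.024
for n,o in(("scene",[130,60]),("top",[230,60])): print(n,((proj(n,[p+d,p-d,[.5117,-.2087,.1105]])-o)*2).round())
E
```

```text
scene [[144. 187.]
 [174. 160.]
 [164. 206.]]
top [[358. 266.]
 [355. 331.]
 [337. 304.]]
```

Consistent (tips seen at (148,187), (176,160)). I descend and grip.

>>> send_rows --plan "-0.001 0.0016 0.025 0 0 0 0.04;-0.001 0.0016 0.05 0 0 0 0.04;-0.001 0.0016 0.062 0 0 0 0.04;-0.001 0.0016 0.062 0 0 0 0.003;-0.001 0.0016 0.062 0 0 0 0.003;-0.001 0.0016 0.062 0 0 0 0.003;-0.001 0.0016 0.062 0 0 0 0.003;-0.001 0.0016 0.062 0 0 0 0.003;-0.001 0.0016 0.062 0 0 0 0.003" --grip_force 40

```text
clock: 6.72
position: [0.5132, -0.2094, 0.0955]
tool_rot: [3.138, 0.001, 1.491]
force: [6.7, -1.1, -7.4]
grip_width: 0.0085
finger_force: 38.8
```

```bash
cat > arc.py <<'E'
from h import *
from workcell import observe
import sys
# lid arc in the tool frame of the present pose; argument: present lid angle
c=float(sys.argv[1]); s=observe(); print(s["position"],s["force"],s["grip_width"])
A=R.from_euler("xyz",s["tool_rot"]); n=R.from_euler("z",-.08)
h=lambda t: n.apply([-.11*np.cos(t)+.04*np.sin(t),0,.11*np.sin(t)+.04*np.cos(t)])
for t in np.arange(c+.1,1.55,.1): print(round(t,2),A.inv().apply(h(t)-h(c)).round(4))
E
python3 arc.py 0
```

```text
[ 0.51322313 -0.20942376  0.09554298] [ 6.73436936 -1.05839019 -7.44248749] 0.008535815616941247
0.1 [-0.      0.0046 -0.0108]
0.2 [-0.      0.0102 -0.021 ]
0.3 [-0.      0.0168 -0.0307]
0.4 [-0.      0.0244 -0.0396]
0.5 [-0.      0.0328 -0.0477]
0.6 [-0.     0.042 -0.055]
0.7 [-0.      0.0518 -0.0613]
0.8 [-0.      0.0623 -0.0666]
0.9 [-0.      0.0732 -0.0708]
1.0 [-0.      0.0845 -0.0739]
1.1 [-0.      0.096  -0.0759]
1.2 [-0.      0.1077 -0.0767]
1.3 [-0.      0.1194 -0.0763]
1.4 [-0.      0.131  -0.0748]
1.5 [-0.      0.1424 -0.0721]
```

>>> send_rows --plan "0 0.0022 -0.0055 0 0 0 0.003;0 0.0046 -0.0108 0 0 0 0.003;0 0.0073 -0.016 0 0 0 0.003;0 0.0102 -0.021 0 0 0 0.003;0 0.0135 -0.0259 0 0 0 0.003;0 0.0168 -0.0307 0 0 0 0.003;0 0.0205 -0.0352 0 0 0 0.003;0 0.0244 -0.0396 0 0 0 0.003;0 0.0244 -0.0396 0 0 0 0.003;0 0.0244 -0.0396 0 0 0 0.003"

```text
clock: 7.55
position: [0.5354, -0.2113, 0.1343]
tool_rot: [-3.14, -0.001, 1.49]
force: [-7.5, 2.3, 5.4]
grip_width: 0.0085
finger_force: 40.0
```

```bash
python3 arc.py 0.4
```

```text
[ 0.53544366 -0.21130554  0.13427641] [-7.45432351  2.3068697   5.37443831] 0.008483305512837444
0.5 [ 0.      0.0084 -0.0082]
0.6 [ 0.      0.0175 -0.0155]
0.7 [ 0.      0.0273 -0.0218]
0.8 [ 0.      0.0378 -0.0272]
0.9 [ 0.      0.0487 -0.0314]
1.0 [ 0.      0.0599 -0.0346]
1.1 [ 0.0001  0.0714 -0.0366]
1.2 [ 0.0001  0.0831 -0.0375]
1.3 [ 0.0001  0.0948 -0.0371]
1.4 [ 1.000e-04  1.064e-01 -3.570e-02]
1.5 [ 1.000e-04  1.178e-01 -3.300e-02]
```

>>> send_rows --plan "0 0.004 -0.0042 0 0 0 0.003;0 0.0084 -0.0082 0 0 0 0.003;0 0.0129 -0.012 0 0 0 0.003;0 0.0175 -0.0155 0 0 0 0.003;0 0.0223 -0.0188 0 0 0 0.003;0 0.0273 -0.0218 0 0 0 0.003;0 0.0325 -0.0246 0 0 0 0.003;0 0.0378 -0.0272 0 0 0 0.003;0 0.0432 -0.0294 0 0 0 0.003;0 0.0487 -0.0314 0 0 0 0.003"

```text
clock: 8.38
position: [0.5841, -0.2153, 0.1666]
tool_rot: [-3.141, -0.001, 1.49]
force: [-10.0, 2.8, 15.5]
grip_width: 0.0084
finger_force: 41.5
```

```bash
python3 arc.py 0.9
```

```text
[ 0.5840505  -0.21531967  0.16662047] [-10.02689638   2.84886514  15.45953616] 0.008415627562259534
1.0 [ 0.      0.0113 -0.0032]
1.1 [ 0.      0.0228 -0.0052]
1.2 [ 0.      0.0345 -0.006 ]
1.3 [ 0.      0.0462 -0.0057]
1.4 [ 0.      0.0578 -0.0042]
1.5 [ 0.0001  0.0692 -0.0016]
```

>>> send_rows --plan "0 0.0056 -0.0024 0 0 0 0.003;0 0.0113 -0.0042 0 0 0 0.003;0 0.017 -0.0053 0 0 0 0.003;0 0.0228 -0.0063 0 0 0 0.003;0 0.0287 -0.0068 0 0 0 0.003;0 0.0345 -0.007 0 0 0 0.003;0 0.0404 -0.0068 0 0 0 0.003;0 0.0462 -0.0066 0 0 0 0.003;0 0.052 -0.0058 0 0 0 0.003;0 0.0578 -0.0048 0 0 0 0.003"

```text
clock: 9.22
position: [0.6426, -0.2201, 0.1707]
tool_rot: [3.141, 0.0, 1.49]
force: [-4.6, 1.3, 9.0]
grip_width: 0.0084
finger_force: 41.7
```

```bash
python3 arc.py 1.4; python3 - <<'E'
from h import *
from workcell import imaging
import cv2
a=imaging.grab_frame("scene")["color"][:,:,::-1][40:260,130:330];b=imaging.grab_frame("top")["color"][:,:,::-1][60:280,230:430]
rs=lambda i:cv2.resize(i,None,fx=2,fy=2,interpolation=cv2.INTER_CUBIC)
cv2.imwrite("pics/d3.png",np.hstack([rs(a),rs(b)]))
E
```

```text
[ 0.64260309 -0.22014602  0.17066951] [-4.59524863  1.34720721  9.02218224] 0.008415808320378821
1.5 [0.     0.0114 0.0026]
```

View pics/d3.png

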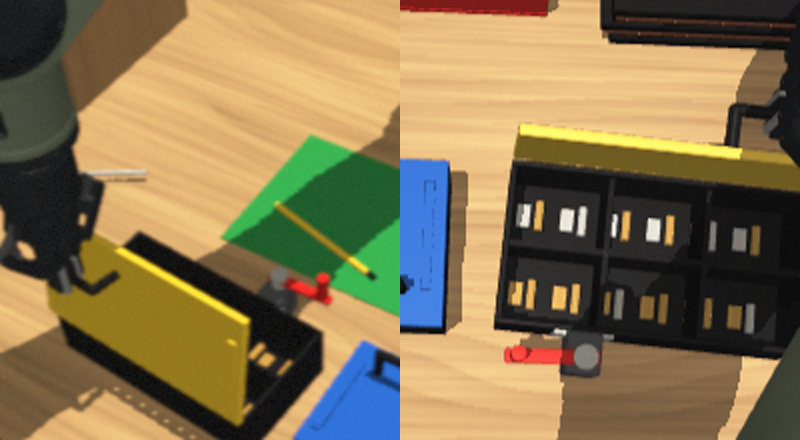

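The lid stands near upright with the handle still gripped and the latch off. I open slightly and withdraw upward.

>>> send_rows --plan "0 0 0 0 0 0 0.021;0 0 0 0 0 0 0.021;0 0 0 0 0 0 0.021;0 0 0 0 0 0 0.021;0 0 -0.01 0 0 0 0.021;0 0 -0.02 0 0 0 0.021;0 0 -0.035 0 0 0 0.021;0 0 -0.065 0 0 0 0.021;0 0 -0.1 0 0 0 0.021;0 0 -0.1 0 0 0 0.021"

```text
clock: 10.15
position: [0.6441, -0.2213, 0.2777]
tool_rot: [3.133, 0.002, 1.49]
force: [1.2, -0.3, 0.5]
grip_width: 0.0211
finger_force: 0.0
```

```bash
python3 - <<'E'
from h import *
from workcell import imaging,observe
import cv2
a=imaging.grab_frame("scene")["color"][:,:,::-1][40:260,130:330];b=imaging.grab_frame("top")["color"][:,:,::-1][60:280,230:430]
rs=lambda i:cv2.resize(i,None,fx=2,fy=2,interpolation=cv2.INTER_CUBIC)
cv2.imwrite("pics/d4.png",np.hstack([rs(a),rs(b)]))
s=observe(); print(s["position"],s["force"],s["clock"])
E
```

```text
[ 0.6427274  -0.22024727  0.27236484] [-1.06891324  0.17741809  0.21425222] 10.25
```

View pics/d4.png

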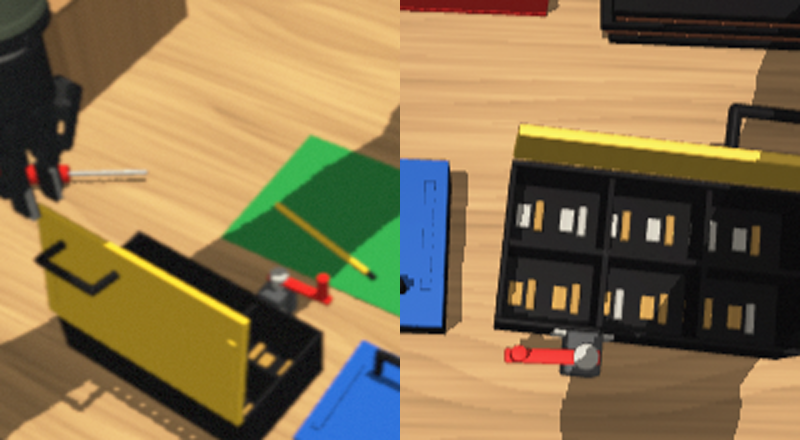

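The lid stands by itself, the gripper is clear above it, and the latch is off. I hand in.

```bash
python3 -c "
from workcell import bot
print(bot.job_done())"
```

```text
the job is handed in; nothing more can be done
None
```

The yellow case is open: its latch was swung to about 1.64 rad and left off the lid, its lid stands by itself at about 1.4 rad with the gripper clear, the blue case was not touched, and the job was handed in at about 10 s (no verdict was returned).

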